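Seat the reference thermometer in the dry block and start the check

TASK

Check the dry-block heater against the reference thermometer: take the cordless thermometer with the orange ring out of its rest and seat it in the free well in the middle of the heater's aluminium block, feeling for the hole gently and then pressing it straight down against the well's spring until its collar lies flat on the block. Let go of it, then press the green start key on the heater, and leave the other things on the bench alone.

Things in the scene. Friction and masses are not known exactly. Their poses are not given: they have to be found in the camera images.
- heater: dry-block heater, white stepped housing 190 (x) x 160 (y) x 78 mm, fixed to the bench. Origin: centre of its footprint at bench height; x points from its low front deck (56 mm high) to the chamber at the back, z up. The chamber, 86 x 105 mm, open at the top, holds an aluminium block 76 (x) x 95 (y) mm, its flat top 84 mm above the bench, axes parallel to the heater's
- well_nominal (a point): on the heater, level with the block's top: where the middle of the free well would be if the block stood centred. The block is clamped anywhere in its chamber's play and is not tracked: the real well lies up to 4.5 mm off along the heater's x and up to 4.5 mm along its y, other each time; it does not shift under load
- well_floor (a point): on the heater, 42 mm below well_nominal: floor of the well if the block stood centred. The well is a blind hole 15 mm across, sharp-edged, no chamfer. A bowed spring 13 to 25 mm down in its +x wall presses on the sheath: pushing home takes some 5 to 15 N from there on; it does not drop home by its weight, and stays where it is left
- vials_left (a point): on the heater, middle of a row of three capped sample vials fixed in the block, 33 mm from the well toward +y, level with the block's top (row along x at 24 mm pitch, if the block stood centred). Vials 19 mm across, caps up to 15 mm above the block. A like row stands 33 mm toward -y
- probe: cordless reference thermometer, rigid, upright, 108 mm long, about 0.12 kg. Origin: centre of its lower end; z up its axis. Steel sheath 14 mm across, 40 mm long (square-ended); red seal and steel collar 26 mm across from 40 to 46 mm; black round grip 22 mm across from 46 to 108 mm, orange ring near the top. Delicate: never more than 40 N on the block while feeling for the hole, 70 N pressing home
- probe_tip (a point): centre of the lower end of the thermometer's sheath (the body's origin); 40 mm below the block's top when the collar lies flat on the block
- probe_grip (a point): on the thermometer's axis, 84 mm above its lower end: a good height to grip it, clear of the vials when seated
- rest: the thermometer's rest, a grey block 58 x 58 mm on a rubber foot 70 x 70 mm, 46 mm high, fixed. Origin: centre of its footprint at bench height. The sheath stands loosely in its 17.5 mm hole and the collar lies on its top, 46 mm above the bench
- start_key (a joint): start key: 0 up, 0.005 m fully down; spring-loaded, fully down takes about 5 N, counts as pressed from 0.0035 m
- start_key_top (a point): centre of the top of the round green start key, 22 mm across, on the low front deck of the heater, about 101 mm from the well; it is pressed straight down
- timer: white digital lab timer lying on the bench, 70 x 62 x 18 mm; origin under its centre; bystander
- beaker: small glass beaker, 47 x 54 x 58 mm; origin under its centre; bystander
- dropper_bottle: amber dropper bottle with a rubber teat, 37 x 37 x 86 mm; origin under its centre; bystander
There are look-alikes about, which are no part of the job. Leave any turquoise look-alike of the probe alone.

How it is judged:
On the way, in this order (a step that is already met when the one before it is completed fails the run):
1. the thermometer is lifted clear of its rest (z of probe_tip in the frame of rest above 0.05 m), for 0.1 s.
2. the thermometer is fully home in the well and let go (z of probe_tip in the frame of heater below 0.0455 m and horizontal distance between probe_tip and well_nominal below 0.008 m and angle between probe's own z axis and vertical below 0.05 rad and contact force between probe and the fingers below 0.1 N), for 0.2 s.
3. the start key is pressed while the thermometer is seated (z of probe_tip in the frame of heater below 0.0455 m and horizontal distance between probe_tip and well_nominal below 0.008 m and angle between probe's own z axis and vertical below 0.05 rad and value of joint start_key above 0.0035 m), for 0.04 s.
At the end, for the whole second after the job is handed in: The thermometer stands upright (within 3 degrees), released and at rest in the middle well with its collar on the block (within 1.5 mm), and the start key has been pressed after that and is up again (all of step 2 and linear speed of probe below 0.01 m/s and value of joint start_key below 0.002 m); the robot touches nothing.
It fails at once if the thermometer is pressed on the heater or its block with more than 40 N before it is 10 mm into the well (contact force between probe and heater above 40 N and z of probe_tip in the frame of heater above 0.074 m).
It fails at once if the thermometer is forced against the heater or its block with more than 70 N (contact force between probe and heater above 70 N).
It fails at once if the timer, the beaker or the dropper bottle is pushed more than 20 mm (distance of any of timer, beaker, dropper_bottle from where it was at the start of the episode above 0.02 m).
It also fails if it takes over 72 s, if anything falls off the work surface, if the arm or the gripper's body presses on something with over 40 N, if the wrist force passes 120 N, or if a joint passes its speed limit or range.

ROBOT

A 6-joint arm with a two-finger parallel gripper is mounted at the origin on a cart in front of the work surface, level with it; the furniture and walls round the work are solid. World frame = base frame: x ahead of the robot, y to its left, z up, the work surface at z = 0. Lengths are in m, angles in rad, forces in N, time in s.
With the tool pointing down it reaches from about 0.3 to 0.775 m from the base axis. Payload 14.6 kg.
Tool frame: the origin (TCP) lies midway between the tips of the shut fingers; the grasp point (between the pads) lies 19 mm behind it (ctrl.tcp_to_grasp is the z of the grasp point in the tool frame, in m); z points along the fingers, y is the line along which they close (so a half turn about z gives the same grasp; the last joint's range is limited). The gripper opens to 94 mm and grips with 3 to 60 N. Pads are 16 mm wide; open, the fingers measure 119 mm over their backs; the gripper's body (75 mm by 177 mm) begins 78 mm behind the grasp point.
Start: joints at [-0.067, 0.3, 1.521, -0, 1.321, -0.067], TCP at [0.55, -0, 0.205] pointing down, gripper open.
Joint ranges: [-3.03, 3.03], [-0.79, 2.21], [0.23, 2.52], [-1.04, 4.18], [0, 3.07], [-2.55, 2.55]. Speed limits (rad/s): [2.22, 2.22, 2.57, 3.14, 3.14, 3.14].

INTERFACE

Orientations are given as [roll, pitch, yaw] about the fixed x, y, z axes, in that order (R = Rz(yaw) Ry(pitch) Rx(roll)).
In Python, from station import monitor, camera, ctrl gives the robot as it stands.
- The arm moves only by the tool apply_moves, never from a script. Its argument "plan" is one flat list of numbers, 4 for each row, row after row: the shift along the tool's x, y, z in mm, then the turn about the tool's z in rad. In form: [dx, dy, dz, spin, dx, dy, dz, spin, ...]. A call has 1 to 20 rows; each row shifts and turns the commanded pose from where the row before left it, along the tool's axes as they then stand; what a row does not reach is not made up. A row lasts 1/10 s, in which the tool goes at most 50 mm and 8.59 degrees, less where a joint would pass 70% of its speed; a pose out of reach is approached as far as the arm can. A call is refused whole if a number of a shift passes 50 or a number of a turn 0.15, either way. A call with a gripper value outside its range is refused whole. "hand" is the gripper command: -1 is shut, 1 is fully open, values between are in proportion, set as the call begins (left out, the last holds). The fingers move at their own pace and stop on an object; "squeeze" is the grip in N (left out, the last holds). Time passes only in rows, so rows that do not move let the fingers close. It gives the time, the measured TCP pose, the force, the opening and the grip force at its end, in the units of the state.
- monitor.get_obs(): the state, without advancing time (a new reading comes with each control period).
- camera(name): name is "scene" or "side" or "wrist"; returns a dict with "image" (480x640x3 uint8, red, green, blue), "range_z" (480x640 float32, m along the optical axis (not along the pixel's ray), 0 where there is no reading), "mtx" (3x3 intrinsics, pixels), "distortion" ([k1, k2, p1, p2, k3] as OpenCV has them; the pictures are not rectified), "rvec" (rotation vector, rad) and "tvec" (3), from world to camera coordinates, as OpenCV has them. Camera axes: x right, y down, z forward; pixel columns grow to the right and rows downward; lengths in m; the calibration is good to about 2 mm. A picture is of the moment at which its call begins.
- ctrl.hand_in(): hands the job in; it is judged then, once.
The state is a dict: "time_s": time; "qpos": joint angles; "joint_vel": joint speeds; "tau": joint torques, N m; "ee_pos": TCP position; "eef_rot": TCP orientation; "force": force on the tool from outside, world axes, zero at the start; "moment": the same for the moment, N m; "grip_width": finger opening in m; "grip_force": force on a finger pad.
Only numpy, scipy, OpenCV 4.12 (cv2) and the standard library are available. Lean on these libraries where they do the work, as an engineer would, in place of code of your own. Each camera call takes 0.05 s, during which the arm holds its last target. There are 200 camera calls.

## Working session

There is one attempt and no reset: what is moved stays moved. The work goes in short steps, Python scripts to look and compute and a tool call to move; the robot and the scene stay as the last step left them, time stands still between calls to the robot, and variables do not carry over. Pictures are saved under pics/ and viewed, at most 10 in all, crops included, and the job is handed in when it is done.

Besides the shell and the picture viewer there is one more tool, called after "Call:" by a JSON object that holds its "api" and its "payload", one argument or row to a line. apply_moves: Moves the arm, as the interface text tells. Its arguments: {"type":"object","properties":{"plan":{"type":"array","items":{"type":"number"}},"hand":{"type":"number"},"squeeze":{"type":"number"}},"required":["plan"]}

```bash
mkdir -p pics
cat > h.py <<'E'
import numpy as np, cv2
from station import monitor, camera, ctrl
def look(n,save=None):
    c=camera(n)
    if save: cv2.imwrite('pics/'+save,c['image'][:,:,::-1])
    return c
def world(c,us,vs,z=None):
    "pixels -> world, from the range, or on the plane z"
    us=np.atleast_1d(us).astype(float);vs=np.atleast_1d(vs).astype(float)
    K=np.array(c['mtx']);R=cv2.Rodrigues(np.array(c['rvec'],float))[0];t=np.array(c['tvec'],float).ravel()
    n=cv2.undistortPoints(np.stack([us,vs],1)[:,None],K,np.array(c['distortion'],float))[:,0]
    ray=np.c_[n,np.ones(len(n))]
    if z is None:
        d=c['range_z'][vs.round().astype(int),us.round().astype(int)]
        return (ray*d[:,None]-t)@R
    o=-R.T@t;w=ray@R
    return o+w*((z-o[2])/w[:,2])[:,None]
E
python3 - <<'E'
from h import *
a=look('scene','s1.png');b=look('side','d1.png');w=look('wrist','w1.png')
o=monitor.get_obs();print(o['time_s'],o['ee_pos'],o['eef_rot'],ctrl.tcp_to_grasp,o['force'])
for n,c in zip('sdw',(a,b,w)):
    R=cv2.Rodrigues(np.array(c['rvec'],float))[0];print(n,-R.T@np.array(c['tvec']).ravel(),R[2])
np.savez('first.npz',**{n+k:c[k] for n,c in zip('sdw',(a,b,w)) for k in c})
E
```

```text
0.15 [5.49830669e-01 1.29463678e-05 2.05050267e-01] [-3.14081174e+00 -6.33776656e-05  1.57077351e+00] -0.0188 [-0.30821429  0.67726022  0.13129861]
s [ 0.06059391 -0.73887303  0.57355015] [ 0.47887627  0.73612292 -0.47833101]
d [0.28375231 1.04032261 0.7237015 ] [ 0.19387749 -0.84076971 -0.5054877 ]
w [0.55103889 0.07944844 0.38358028] [-0.00111519 -0.27280597 -0.96206843]
```

View pics/s1.png

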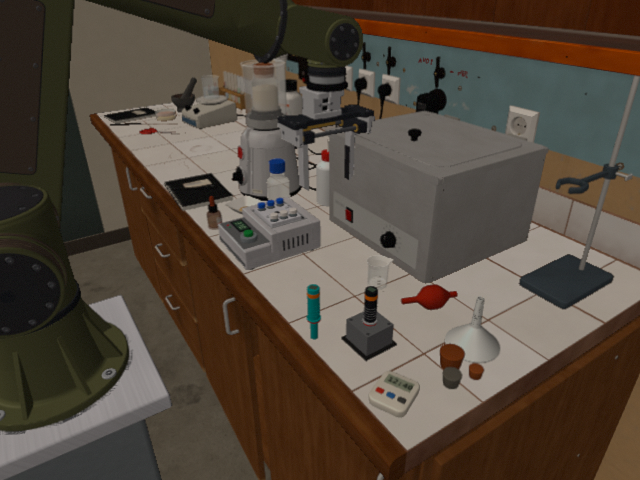

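View pics/d1.png

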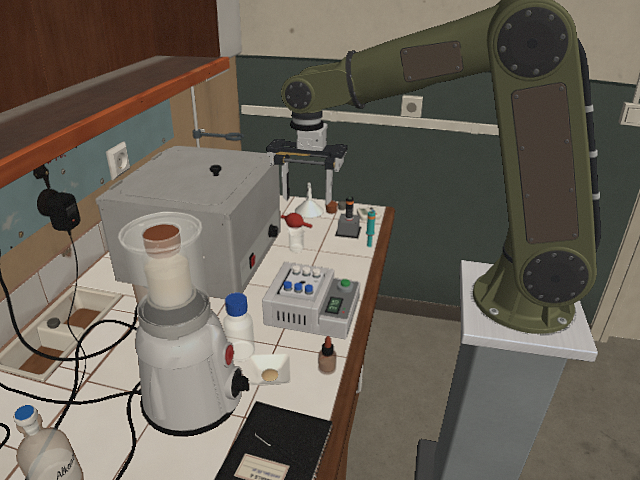

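The scene view shows the orange-ring probe in its rest at (371,305), the turquoise look-alike at (313,312), the heater at (270,230) and its green key at (247,234). The side view shows the heater at (310,295) and the key at (345,283).

Run:
```python
from h import *
f=np.load('first.npz')
S={k[1:]:f[k] for k in f if k[0]=='s'};D={k[1:]:f[k] for k in f if k[0]=='d'}
np.set_printoptions(precision=4,suppress=True)
for n,c in (('s',S),('d',D)):
    im=c['image'].astype(int);r,g,b=im[...,0],im[...,1],im[...,2]
    vv,uu=np.mgrid[:480,:640];P=world(c,uu.ravel(),vv.ravel()).reshape(480,640,3)
    ok=c['range_z']>0
    m=ok&(g>1.4*r)&(g>1.4*b)&(g>70)
    q=P[m];q=q[(q[:,2]>.03)&(q[:,2]<.09)&(q[:,0]>.3)&(q[:,0]<.8)&(abs(q[:,1])<.4)];print(n,'green',len(q),np.median(q,0),q.min(0),q.max(0))
    # housing deck plane points z~.056 and .078
    if n=='s': box=(210,190,325,270)
    else: box=(255,255,365,345)
    u0,v0,u1,v1=box;sub=P[v0:v1,u0:u1];
    for z in (.056,.078,.084):
        q=sub[abs(sub[...,2]-z)<.0025]
        rr=cv2.minAreaRect((q[:,:2]*1000).astype(np.float32));print(z,len(q),rr)
    # probe
    u0,v0,u1,v1=(355,280,385,320) if n=='s' else (338,192,360,222)
    sub=P[v0:v1,u0:u1].reshape(-1,3);q=sub[(sub[:,2]>.055)&(sub[:,2]<.125)&(sub[:,0]<.8)]
    print('probe',len(q),np.median(q,0),q.min(0),q.max(0))
    t=q[q[:,2]>q[:,2].max()-.004];print('top',len(t),t.mean(0))
    cr=c['image'][box[1]-15:box[3]+15,box[0]-15:box[2]+15,::-1];cr=cv2.resize(cr,None,fx=4,fy=4,interpolation=cv2.INTER_CUBIC)
    cv2.imwrite(f'pics/c{n}.png',cr)
    # probe xy bounds by height slices
    for z in (.065,.08,.095,.11):
        k=q[abs(q[:,2]-z)<.006]
        if len(k):print(z,len(k),k.min(0),k.max(0),k.mean(0))
```

```text
s green 43 [0.4223 0.1248 0.0767] [0.4126 0.1182 0.0568] [0.4492 0.2054 0.0789]
0.056 723 ((508.92169189453125, 209.79751586914062), (261.52264404296875, 223.4821014404297), 85.5991439819336)
0.078 950 ((501.5014953613281, 206.18075561523438), (249.48062133789062, 172.68942260742188), 89.34159088134766)
0.084 399 ((499.6764831542969, 227.90782165527344), (100.83786010742188, 244.53404235839844), 14.931697845458984)
probe 435 [ 0.4748 -0.2418  0.0917] [ 0.4678 -0.2478  0.0551] [ 0.4904 -0.2253  0.1159]
top 84 [ 0.4791 -0.2364  0.114 ]
0.065 74 [ 0.4678 -0.2471  0.0591] [ 0.4886 -0.2264  0.0709] [ 0.4752 -0.2413  0.0651]
0.08 76 [ 0.4682 -0.2462  0.0741] [ 0.4864 -0.2306  0.0858] [ 0.4753 -0.2416  0.0799]
0.095 74 [ 0.4686 -0.2478  0.0891] [ 0.4874 -0.2286  0.1009] [ 0.475  -0.2412  0.0951]
0.11 138 [ 0.4684 -0.2473  0.104 ] [ 0.4904 -0.2253  0.1159] [ 0.4779 -0.2383  0.1117]
d green 52 [0.4257 0.1351 0.0763] [0.4147 0.1188 0.0586] [0.4368 0.2046 0.0802]
0.056 700 ((539.4071044921875, 159.36309814453125), (184.27850341796875, 301.3835144042969), 79.89799499511719)
0.078 1213 ((502.9085998535156, 212.9119873046875), (254.22140502929688, 172.37667846679688), 89.9132080078125)
0.084 540 ((506.8409423828125, 234.91427612304688), (120.00447082519531, 246.5966796875), 15.492499351501465)
probe 155 [ 0.4801 -0.2258  0.0885] [ 0.4706 -0.2432  0.0551] [ 0.4925 -0.2182  0.1157]
top 16 [ 0.4806 -0.2327  0.113 ]
0.065 25 [ 0.4714 -0.2317  0.0604] [ 0.4908 -0.2182  0.071 ] [ 0.4806 -0.2242  0.0661]
0.08 33 [ 0.4706 -0.2343  0.0742] [ 0.4915 -0.2185  0.0857] [ 0.4802 -0.2262  0.08  ]
0.095 29 [ 0.4709 -0.2351  0.0892] [ 0.4919 -0.2204  0.1008] [ 0.4804 -0.2261  0.095 ]
0.11 40 [ 0.471  -0.2432  0.1046] [ 0.4925 -0.2199  0.1157] [ 0.4807 -0.2298  0.1101]
```

View pics/cs.png

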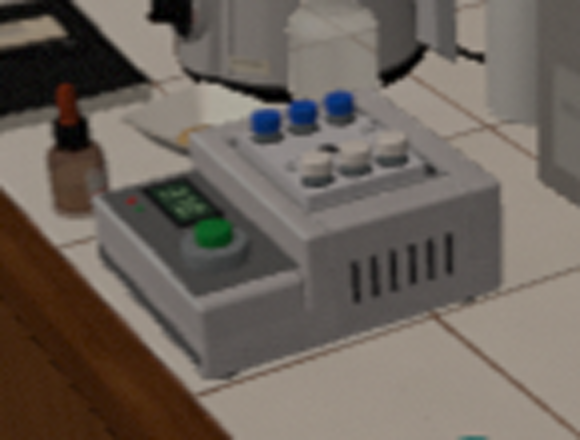

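The crop shows the heater: well hole near crop (330,150), which is full-image (277,212), between the blue and white vial caps. The key is at full-image (248,233).

Run:
```python
from h import *
f=np.load('first.npz');np.set_printoptions(precision=4,suppress=True)
S={k[1:]:f[k] for k in f if k[0]=='s'};D={k[1:]:f[k] for k in f if k[0]=='d'}
for n,c in (('s',S),('d',D)):
    im=c['image'].astype(int);r,g,b=im[...,0],im[...,1],im[...,2]
    vv,uu=np.mgrid[:480,:640];P=world(c,uu.ravel(),vv.ravel()).reshape(480,640,3);ok=c['range_z']>0
    inb=ok&(P[...,0]>.3)&(P[...,0]<.9)&(abs(P[...,1])<.45)&(P[...,2]>.01)&(P[...,2]<.3)
    m=inb&(g>1.5*r)&(b>1.5*r)&(P[...,1]<0);q=P[m];print(n,'turq',len(q),np.percentile(q,[3,50,97],0).ravel())
    m=inb&(b>1.6*r)&(b>1.3*g)&(P[...,2]>.08)
    k,l,st,ce=cv2.connectedComponentsWithStats(m.astype(np.uint8))
    for i in range(1,k):
        q=P[l==i]
        if len(q)>5:print('blue',len(q),q.mean(0),q.max(0)[2],world(c,*ce[i],.099))
    q=P[inb&(P[...,2]>.13)&(P[...,1]<.3)]
    H,xe,ye=np.histogram2d(q[:,0],q[:,1],bins=[np.arange(.3,.95,.05),np.arange(-.45,.46,.1)]);print(H.astype(int))
print(world(S,278,212.5,.084),world(S,248.3,232.8,.077))
```

```text
s turq 457 [ 0.3966 -0.3618  0.0164  0.404  -0.1776  0.0661  0.4265 -0.165   0.1091]
blue 215 [0.6037 0.3188 0.1323] 0.1437363942103084 [[0.6446 0.3984 0.099 ]]
blue 39 [0.5404 0.1929 0.0964] 0.10072654612093636 [[0.5378 0.1878 0.099 ]]
blue 38 [0.5164 0.1935 0.0967] 0.10082650893020416 [[0.5142 0.1891 0.099 ]]
blue 39 [0.492  0.1932 0.0962] 0.10082662931969248 [[0.4895 0.1878 0.099 ]]
[[   0    0    0    0    0    0    0    0    0]
 [   0    0    0    0    0    0    0    0    0]
 [   0    0    0    0    0    0    0    0    0]
 [   0    0    0    0  401    0    0    0    0]
 [   0    0    0    0   22    0    0    0    0]
 [   0    0    0    0  320    0    0    0    0]
 [   0    0    0    0  131    0    0    0    0]
 [   0    0 1290 2238 1798 1003  306    0    0]
 [   0    0 1124  489  374  199    8   78    0]
 [   0    0 1048  411  430  247    9    2    0]
 [   0  104  966  399  259  205   78    0    0]
 [   0  225  873  368  286  225   76    0    0]]
d turq 164 [ 0.4009 -0.2253  0.0166  0.4098 -0.1613  0.0648  0.479  -0.1551  0.1075]
blue 50 [0.5437 0.2021 0.0974] 0.1015279972423988
[... 182 characters left out ...]
e 433 [0.606  0.3402 0.1349] 0.14469880853575995 [[0.6256 0.2976 0.099 ]]
[[   0    0    0    0    0    0    0    0    0]
 [   0    0    0    0    0    0    0    0    0]
 [   0    0    0    0    0    0    0    0    0]
 [   0    0    0    0  184    0    0    0    0]
 [   0    0    0    0   30    0    0    0    0]
 [   0    0    0    0  119    0    0    0    0]
 [   0    0    0    0  126    0    0    0    0]
 [   0    0   43  582  783  980  963    0    0]
 [   0    0   63  264  335  408 1094    0    0]
 [   0    0   61  248  366  380  304    0    0]
 [   0   31   65  236  277  371  302    0    0]
 [   0   88   56  235  293  364  385    0    0]]
[[0.5183 0.1595 0.084 ]] [[0.423  0.1197 0.077 ]]
```

Call:
{"api": "apply_moves", "payload": {
  "plan": [25,-5,0,0,32,-6,0,0,32,-6,0,0,32,-6,0,0,25,-5,0,0,4,-4,0,0,0,0,0,0,0,0,0,0],
  "hand": 0.3
}}

```text
time_s: 0.95
ee_pos: [0.5181, 0.1491, 0.2054]
eef_rot: [-3.142, 0.0, 1.57]
force: [-0.1, -0.9, -0.1]
grip_width: 0.0611
grip_force: 0.0
```

Run:
```python
from h import *
np.set_printoptions(precision=4,suppress=True)
c=look('wrist','w2.png');o=monitor.get_obs();print(o['time_s'],o['ee_pos'],o['eef_rot'],o['force'])
np.savez('w2.npz',**c)
im=c['image'].astype(int);r,g,b=im[...,0],im[...,1],im[...,2]
vv,uu=np.mgrid[:480,:640];P=world(c,uu.ravel(),vv.ravel()).reshape(480,640,3)
def comps(m,z,name,mn):
    k,l,st,ce=cv2.connectedComponentsWithStats(m.astype(np.uint8))
    for i in range(1,k):
        if st[i,4]>mn:
            q=P[l==i];print(name,st[i,4],ce[i],np.median(q,0),world(c,*ce[i],z)[0])
comps((b>1.6*r)&(b>1.3*g),.099,'blue',150)
comps((g>1.4*r)&(g>1.4*b)&(g>70),.077,'green',150)
comps((P[...,2]<.075)&(abs(P[...,1]-.164)<.02)&(abs(P[...,0]-.518)<.02),.084,'hole',50)
```

```text
1.0 [0.5182 0.149  0.2054] [-3.1415  0.0001  1.5697] [-0.3452  0.023  -0.8045]
blue 588 [292.1276 164.9932] [0.4972 0.1987 0.0984] [0.4973 0.1987 0.099 ]
blue 589 [327.562  165.5722] [0.521  0.1985 0.0984] [0.5207 0.1983 0.099 ]
blue 595 [362.8689 166.3277] [0.5442 0.1978 0.0983] [0.5441 0.1978 0.099 ]
green 566 [206.1625 254.7986] [0.4284 0.1288 0.0761] [0.4287 0.1291 0.077 ]
hole 263 [327.0152 208.673 ] [0.5206 0.1594 0.0524] [0.5204 0.166  0.084 ]
```

View pics/w2.png

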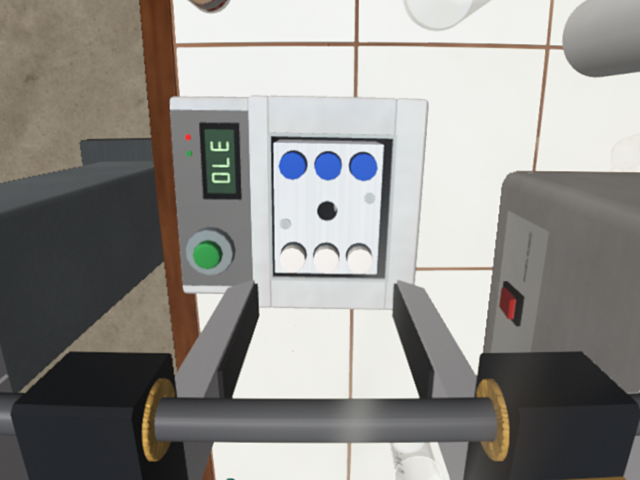

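The wrist view shows the well hole at (327,210) between blue caps (328,166) and white caps (326,257). The key is at (207,254). Heater yaw is about -0.02 rad.

Call:
{"api": "apply_moves", "payload": {
  "plan": [-25,-2,-2,0,-40,-4,-4,0,-45,-4,-3,0,-45,-4,-3,0,-45,-4,-3,0,-45,-4,-3,0,-45,-4,-3,0,-45,-4,-3,0,-40,-4,-3,0,-20,-4,-3,0,-7,0,0,0,0,0,0,0,0,0,0,0]
}}

```text
time_s: 2.3
ee_pos: [0.48, -0.2513, 0.2353]
eef_rot: [-3.141, -0.0, 1.571]
force: [0.1, -0.6, 0.9]
grip_width: 0.0607
grip_force: 0.0
```

```bash
cat >> h.py <<'E'
def blob(c,mask,z):
    k,l,st,ce=cv2.connectedComponentsWithStats(mask.astype(np.uint8))
    i=1+np.argmax(st[1:,4]);h=cv2.findContours((l==i).astype(np.uint8),0,1)[0][0][:,0]
    w=world(c,h[:,0],h[:,1],z)[:,:2]
    A=np.c_[2*w,np.ones(len(w))];s=np.linalg.lstsq(A,(w**2).sum(1),rcond=None)[0]
    return s[:2],np.sqrt(s[2]+s[0]**2+s[1]**2),st[i,4],ce[i]
E
python3 - <<'E'
from h import *
np.set_printoptions(precision=4,suppress=True)
w={k:v for k,v in np.load('w2.npz').items()}
gy=w['image'].mean(2);m=np.zeros(gy.shape,bool)
for t in (60,90,120,150):
    m[:]=0;m[192:228,308:346]=gy[192:228,308:346]<t
    print('well',t,blob(w,m,.084))
c=look('wrist','w3.png');o=monitor.get_obs();print(o['time_s'],o['ee_pos'],o['eef_rot'])
np.savez('w3.npz',**c)
vv,uu=np.mgrid[:480,:640];P=world(c,uu.ravel(),vv.ravel()).reshape(480,640,3)
near=(np.hypot(P[...,0]-.48,P[...,1]+.236)<.03)
m=near&(P[...,2]>.111)&(P[...,2]<.118);print('probe top',blob(c,m,.114),P[m].mean(0))
m=near&(abs(P[...,2]-.046)<.003);print('rest',P[m].min(0),P[m].max(0))
E
```

```text
well 60 (array([0.5198, 0.1646]), np.float64(0.005899464199352114), np.int32(232), array([326.1034, 210.5345]))
well 90 (array([0.5199, 0.1646]), np.float64(0.006190702836950991), np.int32(255), array([326.3255, 210.5647]))
well 120 (array([0.5199, 0.1646]), np.float64(0.006460043052317546), np.int32(276), array([326.3152, 210.5109]))
well 150 (array([0.52  , 0.1646]), np.float64(0.006735000027913651), np.int32(298), array([326.4094, 210.5201]))
2.35 [ 0.4802 -0.2511  0.2353] [-3.1415 -0.0002  1.5717]
probe top (array([ 0.483, -0.235]), np.float64(0.010139932991253701), np.int32(656), array([327.9756, 209.3659])) [ 0.483  -0.2351  0.1132]
rest [ 0.4539 -0.2644  0.0431] [ 0.5097 -0.207   0.049 ]
```

View pics/w3.png

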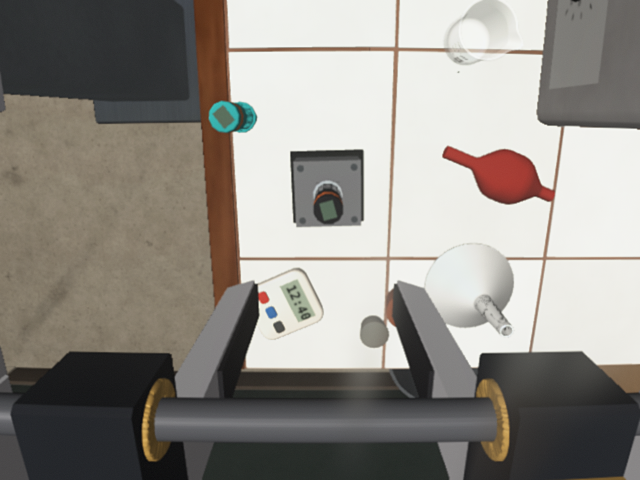

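The wrist view shows the probe top at (328,209) on the rest (327,188). The timer at (290,305) and the turquoise one at (233,117) are both clear of the fingers.

Call:
{"api": "apply_moves", "payload": {
  "plan": [4,0,10,0,6,1,25,0,6,1,25,0,0,0,25,0,0,0,25,0,0,0,25,0,0,0,20,0,0,0,9,0,0,0,0,0,0,0,0,0,0,0,0,0]
}}

```text
time_s: 3.45
ee_pos: [0.4825, -0.2361, 0.0725]
eef_rot: [3.14, 0.001, 1.571]
force: [-0.3, -0.4, 0.3]
grip_width: 0.0608
grip_force: 0.0
```

Call:
{"api": "apply_moves", "payload": {
  "plan": [0,0,0,0,0,0,0,0,0,0,0,0,0,0,0,0,0,0,0,0,0,0,0,0],
  "hand": -1,
  "squeeze": 45
}}

```text
time_s: 4.05
ee_pos: [0.4821, -0.236, 0.0715]
eef_rot: [3.141, 0.0, 1.571]
force: [0.3, -0.9, -0.1]
grip_width: 0.0214
grip_force: 45.0
```

Call:
{"api": "apply_moves", "payload": {
  "plan": [0,0,-8,0,0,0,-25,0,0,0,-35,0,0,0,-35,0,0,0,-25,0,0,0,-12,0,20,2,0,0,40,4,0,0,45,4,0,0,45,4,0,0,45,4,0,0,45,4,0,0,45,4,0,0,45,4,0,0,40,4,0,0,20,3,0,0,10,0,0,0,0,0,15,0,0,0,15,0,0,0,0,0]
}}

```text
time_s: 6.05
ee_pos: [0.518, 0.1631, 0.1794]
eef_rot: [-3.138, 0.001, 1.57]
force: [-0.0, -0.5, -1.5]
grip_width: 0.0215
grip_force: 45.0
```

Call:
{"api": "apply_moves", "payload": {
  "plan": [0,0,0,0,0,0,0,0,0,0,0,0]
}}

```text
time_s: 6.35
ee_pos: [0.5192, 0.1638, 0.1822]
eef_rot: [3.141, -0.0, 1.571]
force: [0.3, 1.2, -1.4]
grip_width: 0.0214
grip_force: 45.0
```

Run:
```python
from h import *
np.set_printoptions(precision=4,suppress=True)
c=look('wrist','w4.png');o=monitor.get_obs();print(o['time_s'],o['ee_pos'],o['eef_rot'],o['force'],o['grip_width'])
np.savez('w4.npz',**c)
cv2.imwrite('pics/w4c.png',cv2.resize(c['image'][120:340,210:450,::-1],None,fx=2.5,fy=2.5,interpolation=cv2.INTER_CUBIC))
```

```text
6.4 [0.5192 0.1639 0.182 ] [ 3.1407 -0.0002  1.5706] [ 0.1351  0.5308 -2.1846] 0.02124800642329128
```

View pics/w4c.png

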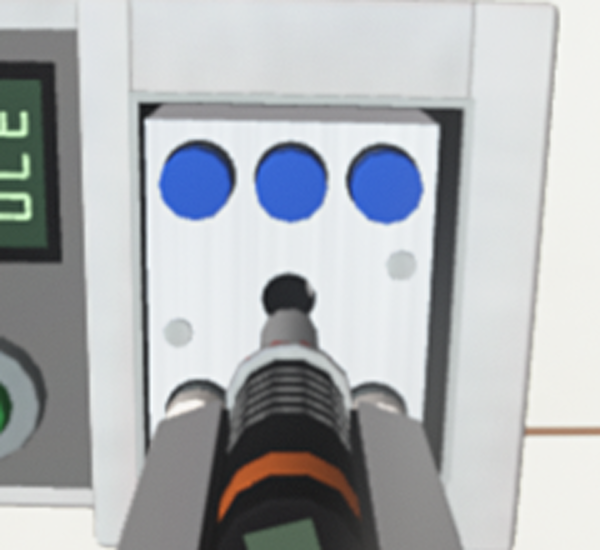

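The crop shows the hole centre at crop (289,298). The sheath (289,335) and collar (edges 229–352, top 343) are above and slightly in front of it, well aligned in x.

Run:
```python
from h import *
from scipy.optimize import fsolve
np.set_printoptions(precision=5,suppress=True)
c=dict(np.load('w4.npz'));o=monitor.get_obs();x,y,z=o['ee_pos'];tip=z-.0653
a=np.linspace(0,2*np.pi,361)
def ext(cx,cy,zz,r):
    p=cv2.projectPoints(np.c_[cx+r*np.cos(a),cy+r*np.sin(a),np.full(361,zz)],c['rvec'],c['tvec'],c['mtx'],c['distortion'])[0][:,0]
    return p[:,0].min(),p[:,0].max(),p[:,1].min(),p[:,1].max()
e=lambda p:((np.array(p)-[210,210,120,120])*2.5)
for zz,r in ((tip+.046,.013),(tip+.040,.013),(tip,.007)):print(zz,e(ext(x,y,zz,r)))
g=c['image'].mean(2);np.set_printoptions(linewidth=200)
print(g[225:262:3,310:345].astype(int))
# collar image offset -> bias; hole fit
f=lambda q,zz,r,U,V:(lambda E:[ (E[0]+E[1])/2-U,E[2]-V])(e(ext(q[0],q[1],zz,r)))
print('collar',fsolve(f,[x,y],(tip+.046,.013,290.5,343))-[x,y],'hole',fsolve(f,[x,y],(.084,.0075,289,272))-[x,y])
```

```text
0.16273847758805332 [217.22241 347.95379 347.83063 469.71149]
0.15673847758805332 [219.06211 346.34795 338.33132 457.38542]
0.11673847758805331 [254.21192 312.49528 310.35858 365.81879]
[[233 232 232 234 236 235 233 233 233 233 234 236 237 237 235 233 233 234 234 234 234 235 235 234 236 237 237 234 233 232 233 232 233 233 235]
 [233 232 232 234 236 235 234 233 234 236 237 239 238 228 217 208 216 226 236 237 237 238 236 235 236 238 236 235 233 233 233 233 233 233 235]
 [233 232 232 234 236 237 235 213 175 115  67  45  35  34  33  37  34  33  35  46  72 114 176 227 239 239 237 234 233 233 233 233 233 234 235]
 [233 232 232 236 237 206 123  52  33  38  40  39  42  43  43  41  43  43  44  43  41  46  92 158 201 234 238 235 233 232 234 233 233 234 235]
 [233 233 234 236 204  95  31  36  40  41  40  41  40  41  41  43  42  42  43  44  42  42  53  96 122 123 185 235 235 233 233 233 233 234 235]
 [233 233 233 231 184  79  31  39  40  40  40  39  42  40  40  41  40  43  43  42  43  42  43  37  42  92 183 236 235 233 233 232 233 235 235]
 [233 232 233 237 230 165  69  30  34  38  46  59  69  6
[... 293 characters left out ...]
25 121 115 112 106 102  98  92  88 113 184 236 237 233 233 233 233 233 235 235]
 [232 232 233 231 199 153 142 146 147 145 142 141 136 132 130 124 120 115 110 106 102  98  92  91  83  89 143 213 235 234 233 233 233 234 235]
 [233 232 233 226 174 145 145 147 147 142 139 136 133 130 126 123 118 112 110 103  98  94  93  90  87  85 120 194 235 235 233 232 233 234 235]
 [232 233 235 220 157 133 140 142 139 141 148 158 167 166 168 170 173 175 174 162 142 126 110  98  91  84 103 170 230 237 235 234 234 234 235]
 [208 185 174 178 190 197 199 199 199 200 200 201 204 206 206 203 203 200 200 201 201 199 199 195 192 183 171 159 145 140 168 211 234 236 236]]
collar [0.00157 0.00099] hole [0.00141 0.0005 ]
```

Call:
{"api": "apply_moves", "payload": {
  "plan": [-0.3,0,8,0,0,0,12,0,0,0,8,0,0,0,2,0,0,0,0,0,0,0,0,0,0,0,0,0]
}}

```text
time_s: 7.1
ee_pos: [0.5191, 0.1638, 0.1518]
eef_rot: [3.141, -0.0, 1.571]
force: [-0.2, -0.6, -1.4]
grip_width: 0.021
grip_force: 45.0
```

Run:
```python
from h import *
np.set_printoptions(precision=4,suppress=True)
c=look('wrist','w5.png');o=monitor.get_obs();print(o['time_s'],o['ee_pos'],o['eef_rot'],o['force'],o['grip_width'])
np.savez('w5.npz',**c)
cv2.imwrite('pics/w5c.png',cv2.resize(c['image'][210:280,290:370,::-1],None,fx=8,fy=8,interpolation=cv2.INTER_CUBIC))
```

```text
7.15 [0.5192 0.1637 0.1518] [ 3.141  -0.0001  1.5708] [-1.2887  0.936  -1.9099] 0.021418074471126848
```

View pics/w5c.png

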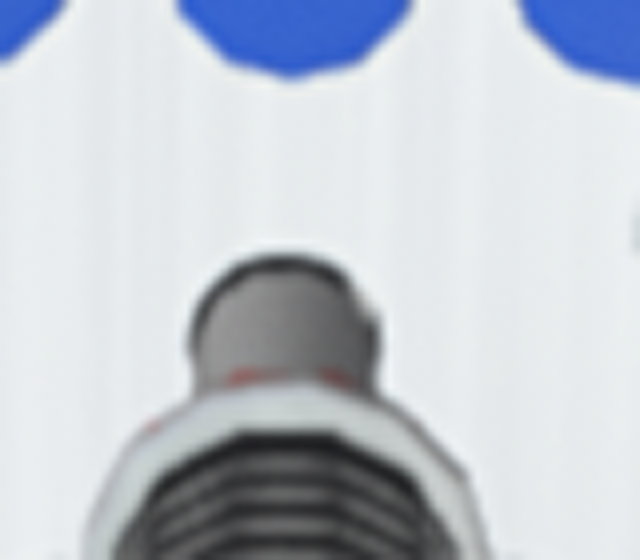

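The crop shows the sheath centred on the hole with an even dark crescent at the far edge and equal margins left and right. I'll descend gently.

Call:
{"api": "apply_moves", "payload": {
  "plan": [0,0,1,0,0,0,1,0,0,0,1,0,0,0,1,0,0,0,0.5,0,0,0,0,0]
}}

```text
time_s: 7.75
ee_pos: [0.519, 0.1637, 0.1469]
eef_rot: [-3.141, 0.0, 1.571]
force: [-0.4, 0.3, -2.2]
grip_width: 0.0212
grip_force: 45.0
```

Call:
{"api": "apply_moves", "payload": {
  "plan": [0,0,1,0,0,0,1,0,0,0,1.5,0,0,0,1.5,0,0,0,1.5,0,0,0,1.5,0,0,0,1.5,0,0,0,0,0]
}}

```text
time_s: 8.55
ee_pos: [0.5189, 0.1637, 0.1372]
eef_rot: [-3.141, 0.0, 1.571]
force: [-0.2, -0.6, -1.2]
grip_width: 0.0213
grip_force: 45.0
```

Call:
{"api": "apply_moves", "payload": {
  "plan": [0,0,2,0,0,0,2,0,0,0,2,0,0,0,2,0,0,0,2,0,0,0,2,0,0,0,2,0,0,0,2,0,0,0,0,0]
}}

```text
time_s: 9.45
ee_pos: [0.5188, 0.1637, 0.1209]
eef_rot: [-3.141, 0.0, 1.571]
force: [-1.5, 1.4, -5.2]
grip_width: 0.0213
grip_force: 45.0
```

Call:
{"api": "apply_moves", "payload": {
  "plan": [0,0,2,0,0,0,2,0,0,0,2,0,0,0,2,0,0,0,1,0,0,0,0,0]
}}

```text
time_s: 10.05
ee_pos: [0.5189, 0.1637, 0.1121]
eef_rot: [-3.141, 0.0, 1.571]
force: [-3.1, 1.4, -3.0]
grip_width: 0.0213
grip_force: 45.0
```

Call:
{"api": "apply_moves", "payload": {
  "plan": [0,0,1,0,0,0,1,0,0,0,0.5,0,0,0,0,0]
}}

```text
time_s: 10.45
ee_pos: [0.5189, 0.1637, 0.1099]
eef_rot: [-3.141, 0.0, 1.571]
force: [-3.6, -0.5, -0.6]
grip_width: 0.0213
grip_force: 45.0
```

Call:
{"api": "apply_moves", "payload": {
  "plan": [0,0,0.5,0,0,0,0,0]
}}

```text
time_s: 10.65
ee_pos: [0.519, 0.1637, 0.1094]
eef_rot: [-3.142, -0.0, 1.571]
force: [-4.4, 0.2, 0.9]
grip_width: 0.0213
grip_force: 45.0
```

Call:
{"api": "apply_moves", "payload": {
  "plan": [0,0,0.5,0,0,0,0.5,0,0,0,0,0]
}}

```text
time_s: 10.95
ee_pos: [0.5192, 0.1638, 0.1091]
eef_rot: [3.141, -0.0, 1.571]
force: [-5.2, -0.5, 7.9]
grip_width: 0.0213
grip_force: 45.0
```

Call:
{"api": "apply_moves", "payload": {
  "plan": [0,0,0.5,0,0,0,0.5,0,0,0,0,0]
}}

```text
time_s: 11.25
ee_pos: [0.5194, 0.1638, 0.1089]
eef_rot: [3.14, -0.0, 1.571]
force: [-9.0, -0.6, 15.8]
grip_width: 0.0215
grip_force: 45.0
```

Call:
{"api": "apply_moves", "payload": {
  "plan": [0,0,0.5,0,0,0,0,0,0,0,0,0]
}}

```text
time_s: 11.55
ee_pos: [0.5195, 0.1639, 0.1087]
eef_rot: [3.14, -0.0, 1.571]
force: [-9.1, -1.2, 17.4]
grip_width: 0.0214
grip_force: 45.0
```

Call:
{"api": "apply_moves", "payload": {
  "plan": [0,0,0,0,0,0,0,0,0,0,0,0,0,0,0,0,0,0,0,0,0,0,0,0],
  "hand": -0.05
}}

```text
time_s: 12.15
ee_pos: [0.519, 0.1637, 0.1068]
eef_rot: [-3.142, 0.0, 1.571]
force: [-0.1, 0.1, -0.8]
grip_width: 0.0445
grip_force: 0.0
```

Run:
```python
from h import *
np.set_printoptions(precision=4,suppress=True)
for n in('side','wrist'):
    c=look(n,n+'6.png')
    vv,uu=np.mgrid[:480,:640];P=world(c,uu.ravel(),vv.ravel()).reshape(480,640,3)
    q=P[(np.hypot(P[...,0]-.519,P[...,1]-.164)<.013)&(P[...,2]>.13)&(P[...,2]<.17)]
    if len(q):print(n,np.percentile(q[:,2],[50,90,98]),len(q))
    if n=='side':cv2.imwrite('pics/s6.png',cv2.resize(c['image'][200:350,240:380,::-1],None,fx=4,fy=4))
o=monitor.get_obs();print(o['time_s'],o['ee_pos'],o['force'],o['grip_width'],o['grip_force'])
```

```text
side [0.1465 0.1514 0.1529] 94
wrist [0.1506 0.1516 0.1521] 3788
12.25 [0.519  0.1637 0.1069] [ 0.0428 -1.054  -0.3729] 0.04450751928558914 0.0
```

View pics/s6.png

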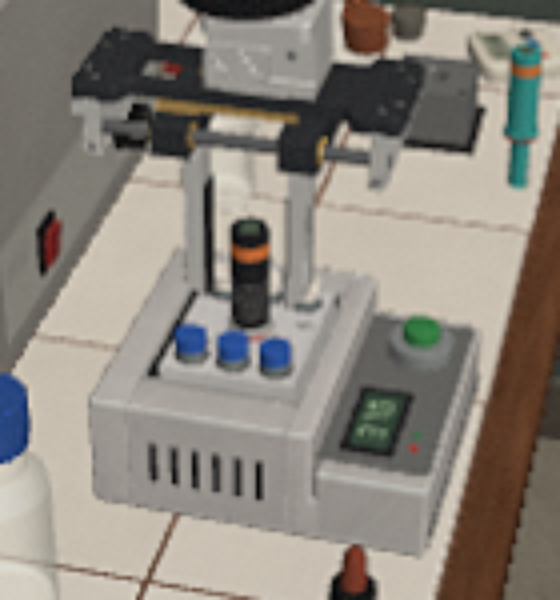

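The side crop shows the probe upright in the middle well with the fingers open around it. Its measured top is at 0.152 m, which is the seated height. Next is the key.

Call:
{"api": "apply_moves", "payload": {
  "plan": [0,0,-8,0,0,0,-20,0,0,0,-25,0,0,0,-25,0,0,0,-12,0,0,0,0,0,0,0,0,0]
}}

```text
time_s: 12.95
ee_pos: [0.5187, 0.1636, 0.1961]
eef_rot: [-3.141, 0.0, 1.571]
force: [0.1, 0.1, 0.3]
grip_width: 0.0447
grip_force: 0.0
```

Call:
{"api": "apply_moves", "payload": {
  "plan": [-3,-8,0,0,-8,-20,0,0,-10,-25,0,0,-10,-25,0,0,-4.5,-13,0,0,0,0,0,0,0,0,20,0,0,0,30,0,0,0,25,0,0,0,15,0,0,0,4,0,0,0,0,0,0,0,0,0],
  "hand": -1
}}

```text
time_s: 14.25
ee_pos: [0.4285, 0.1283, 0.1036]
eef_rot: [3.141, -0.0, 1.571]
force: [0.2, 0.1, 0.3]
grip_width: 0.0005
grip_force: 0.0
```

Call:
{"api": "apply_moves", "payload": {
  "plan": [0,0,8,0,0,0,10,0,0,0,5,0,0,0,2,0,0,0,1.5,0,0,0,1.5,0,0,0,1,0,0,0,0,0]
}}

```text
time_s: 15.05
ee_pos: [0.428, 0.1282, 0.074]
eef_rot: [-3.142, -0.0, 1.571]
force: [-2.7, -0.1, 3.8]
grip_width: 0.0006
grip_force: 1.8
```

Call:
{"api": "apply_moves", "payload": {
  "plan": [0,0,1,0,0,0,1,0,0,0,1,0,0,0,0,0]
}}

```text
time_s: 15.45
ee_pos: [0.4282, 0.1283, 0.0719]
eef_rot: [3.141, -0.0, 1.571]
force: [-8.4, -2.0, 20.6]
grip_width: 0.0009
grip_force: 10.0
```

Call:
{"api": "apply_moves", "payload": {
  "plan": [0,0,0,0,0,0,-5,0,0,0,-20,0,0,0,-35,0,0,0,-35,0,0,0,-20,0,0,0,0,0,0,0,0,0]
}}

```text
time_s: 16.25
ee_pos: [0.4279, 0.1282, 0.1853]
eef_rot: [3.142, 0.0, 1.571]
force: [0.2, -0.0, 0.2]
grip_width: 0.0004
grip_force: 0.0
```

Run:
```python
from h import *
np.set_printoptions(precision=4,suppress=True)
for n in('side','scene'):
    c=look(n,n+'7.png')
    im=c['image'].astype(int);r,g,b=im[...,0],im[...,1],im[...,2]
    vv,uu=np.mgrid[:480,:640];P=world(c,uu.ravel(),vv.ravel()).reshape(480,640,3)
    m=(np.hypot(P[...,0]-.519,P[...,1]-.164)<.016)&(P[...,2]>.13)&(P[...,2]<.17);print(n,np.percentile(P[m][:,2],[50,90,98]),m.sum())
    k=(g>1.4*r)&(g>1.4*b)&(g>70)&(np.hypot(P[...,0]-.428,P[...,1]-.128)<.02);print('key',np.percentile(P[k][:,2],[50,90]),k.sum())
    if n=='side':cv2.imwrite('pics/s7.png',cv2.resize(c['image'][190:350,240:400,::-1],None,fx=3.5,fy=3.5))
o=monitor.get_obs();print(o['time_s'],o['ee_pos'],o['force'])
```

```text
side [0.1443 0.1509 0.1524] 116
key [0.0761 0.0783] 52
scene [0.1437 0.1522 0.1528] 107
key [0.0766 0.0778] 40
16.35 [0.4276 0.1281 0.1846] [-0.664   0.2586 -0.6994]
```

View pics/s7.png

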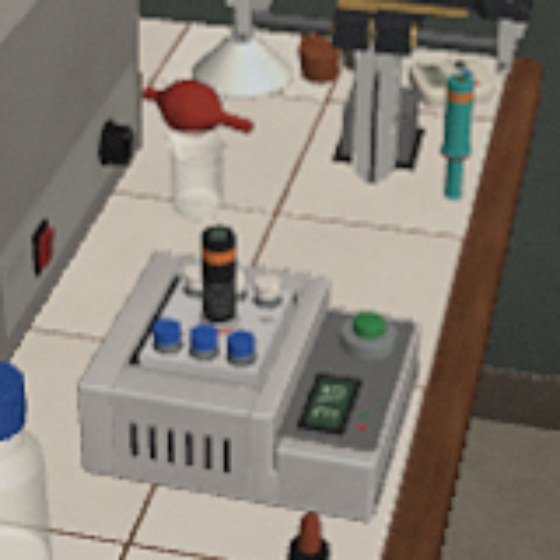

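The side crop shows the probe upright and seated at crop (218,275). The key is up again at (370,325) and the robot is clear.

```bash
python3 -c "
from station import ctrl
print(ctrl.hand_in())"
```

```text
the job is handed in; nothing more can be done
None
```

The job is handed in: the orange-ring thermometer is seated in the middle well and released, the start key was pressed and is up again, and nothing else on the bench was touched (16.4 s of 72 s; the hand-in gave no verdict).

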